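# Close the cedar-ball tin, then offer the dish handle first

### The job

Shut the hinged tin of spare cedar balls so that its two halves meet edge to edge. Then take the bamboo dish with the loose cedar ball in it by its body, lift it level about 15 cm off the console and there turn it a quarter turn, so that its handle points squarely to the robot's left, at the coat cupboard, free for me to take; keep the dish level and the ball in the middle of the hollow all the way, and leave everything else where it stands. Finish while still holding the dish up there, level and still: do not set it down or let go.

Things in the scene. Friction and masses are not known exactly. Their poses are not given: they have to be found in the camera images.
- tin: Lower half of a hinged aluminium tin (clamshell), 104 (x) by 150 (y) by 30 mm high, walls 4 mm, holding five spare cedar balls in compartments. It grips the console and does not shift. Origin: centre of its underside. Its hinge lies along the -x edge (robot's side), the free edge at +x; its yaw is within 0.3 rad of the console's.
- tin_lid (a joint): Hinge of the tin's upper half (shell 104 x 150 mm, 26 mm deep, 70 to 110 g), rad: 0 = rims meet all round, a stop; grows as it opens. Starts at 1.25 to 1.75, standing up on the robot's side, outer face to the robot. Stiff: 0.08 N m of friction holds it at any angle, so swing it over and press it right down (1 to 3 N near the free edge). Shut, its flat top is 56 mm above the console.
- tin_hinge (a point): Middle of the tin's hinge line, 52 mm to -x of the tin's centre and 30 mm above the console; the hinge line runs along the point's y axis, and the point's x axis points from the hinge to the free edge.
- dish: Oblong bamboo dish, 100 to 180 g: body 130 (x) by 64 (y) by 28 mm high, flat upright long sides (86 mm straight, 6 mm thick), shallow hollow. A flat handle 26 mm wide, 10 mm thick leaves the +x end and ends 144 mm from the origin. Origin: centre of the underside, below the hollow's middle. Centre of mass some 15 mm to +x. At the start the handle points to the robot (-x) within 0.35 rad.
- dish_hollow (a point): Lowest point of the dish's hollow, 8 mm above the underside, on the dish's origin axis. From here the floor curves up gently lengthwise (3 mm at 30 mm) and more steeply across (4.5 mm at 20 mm), so the ball rests here as long as the dish is level and moves smoothly.
- dish_handle (a point): Middle of the dish's handle, 100 mm to +x of the dish's origin and 20 mm above its underside.
- ball: Loose cedar ball, 34 mm across, 12 g, lying in the middle of the dish's hollow; its top is 42 mm above the console. It rolls; use ball_center for its place.
- ball_center (a point): Centre of the loose ball.
- lamp: Table lamp with a grey shade, 170 mm across, 245 mm high, fixed at the left side of the console, by the coat cupboard; origin under its foot. Its axes are the world's: its y axis points straight left. The dish's handle has to point straight left (+y), not at the lamp itself.
- fob: Black plastic lock fob, 62 x 36 x 12 mm, bystander; origin under its centre.
- coaster: Round dark wooden coaster, 92 mm across, 9 mm thick, bystander; origin under its centre.
- sunglasses: Folded metal-framed sunglasses, 54 x 140 x 22 mm, bystander; origin under the centre.
- keys: Bunch of three keys on a ring, 75 x 45 x 6 mm, bystander; origin under the centre.
- candle: Lidded candle jar, 75 mm across, 82 mm high, bystander; origin under its centre.
- vase: Matte white ceramic vase, empty, 124 mm across, 200 mm high, bystander; origin under its centre.

How it is judged:
On the way, in this order (a step that is already met when the one before it is completed fails the run):
1. the tin is shut, its halves edge to edge (value of joint tin_lid below 0.035 rad), for 0.2 s.
2. the dish is lifted clear of the console, not yet turned, with the ball in the middle of its hollow (height (world z) of dish above 0.04 m and horizontal distance between ball_center and dish_hollow below 0.02 m and angle between the x axis of dish and the y axis of lamp, either way round above 0.6 rad), for 0.1 s.
At the end, for the whole second after the job is handed in: Tin shut (under 0.035 rad). Dish gripped by its body over 50 mm from the handle's middle, nothing else under it, underside 110-200 mm up, level within 4 deg, still, handle to the robot's left (+y) within 8 deg; ball within 15 mm of the hollow's middle, not touched by the fingers (value of joint tin_lid below 0.035 rad and height (world z) of dish between 0.11 and 0.2 m and angle between dish's own z axis and vertical below 0.07 rad and angle between the x axis of dish and the y axis of lamp, either way round below 0.14 rad and x of lamp in the frame of dish above 0.03 m and horizontal distance between ball_center and dish_hollow below 0.015 m and z of ball_center in the frame of dish below 0.032 m and contact force between dish and ball above 0.02 N and contact force between dish and the fingers above 2 N and contact force between ball and the fingers below 0.1 N and horizontal distance between the grasp point and dish_handle above 0.05 m and contact force between dish and tin below 0.1 N and contact force between dish and vase below 0.1 N and contact force between dish and candle below 0.1 N and linear speed of dish below 0.03 m/s and linear speed of ball below 0.05 m/s); the arm keeps its last pose, push and grip.
It fails at once if the ball strays more than 25 mm from the middle of the hollow (horizontal distance between ball_center and dish_hollow above 0.025 m).
It fails at once if the dish is tipped more than 10 degrees (angle between dish's own z axis and vertical above 0.175 rad).
It fails at once if a bystander (fob, coaster, sunglasses, keys, candle jar or vase) is shifted by more than 20 mm (distance of any of fob, coaster, sunglasses, keys, candle, vase from where it was at the start of the episode above 0.02 m).
It also fails if it takes over 64 s, if anything falls off the work surface, if the arm or the gripper's body presses on something with over 40 N, if the wrist force passes 120 N, or if a joint passes its speed limit or range.

### The arm

A 7-joint arm with a two-finger parallel gripper is mounted at the origin on the work surface. World frame = base frame: x ahead of the robot, y to its left, z up, the work surface at z = 0. Lengths are in m, angles in rad, forces in N, time in s.
With the tool pointing down it reaches from about 0.4 to 0.85 m from the base axis. Payload 10.4 kg.
Tool frame: the origin (TCP) lies at the very end of the fingers, on their centre line; the grasp point (between the pads) lies manip.hold_point_z behind it (manip.hold_point_z is the distance from the TCP to the grasp point, in m); z points along the fingers, y is the direction in which the jaws open and shut (so a half turn about z gives the same grasp; the last joint's range is limited). The gripper opens to 85 mm and grips with 20 to 120 N. Pads are 22 mm wide; open, the fingers measure 114 mm over their backs; the gripper's body (76 mm by 85 mm) begins 54 mm behind the grasp point. The pads swing forward as they close: fully open they stand 13 mm farther back than shut.
Start: joints at [1.304, 0.332, -0.065, 1.46, 0.022, 1.35, -0.088], TCP at [0.151, -0.607, 0.231] pointing down, gripper open.
Joint ranges: [-2.6, 2.6], [-0.5, 2.12], [-1.47, 1.34], [0.16, 2.42], [-1.27, 4.41], [0.06, 2.06], [-2.6, 2.6]. Speed limits (rad/s): [2.22, 2.22, 2.79, 2.79, 3.14, 3.14, 3.14].

### API

Orientations are given as a unit quaternion [x, y, z, w].
In Python, from workcell import manip gives the robot as it stands.
- The arm moves only by the tool jog_arm, never from a script. Its arguments are lists of equal length, an entry for each row: "translation": the shift along the world's x, y, z in mm, a list of three; "turn": the turn about the world's z in degrees. In form: {"translation": [[x, y, z], ...], "turn": [turn, ...]}. A call has 1 to 12 rows; each row is the pose to reach, as a shift and turn from the pose measured when the call began; what a row does not reach only later rows make up. A row lasts 1/12 s, in which the tool goes at most 41.7 mm and 7.16 degrees, less where a joint would pass 70% of its speed; a pose out of reach is approached as far as the arm can. A call with a gripper value outside its range is refused whole. "grip" is the finger opening in mm, from 0 to 85.4, set as the call begins (left out, the last holds). The fingers move at their own pace and stop on an object; "grip_force" is the grip in N (left out, the last holds). Time passes only in rows, so rows that repeat a pose let the fingers close. It gives the time, the measured TCP pose, the force and the opening at its end, in the units of the state.
- manip.get_obs(): the state, without advancing time (a new reading comes with each control period).
- manip.camera(name): name is "side" or "top" or "wrist"; returns a dict with "frame" (480x640x3 uint8, red, green, blue), "mtx" (3x3 intrinsics, pixels), "k1" (the pictures are not rectified: a ray, as slopes to the right and down, at radius r is drawn at 1 + k1 r^2 times it, then the intrinsics apply), "pose" (4x4, takes a point from camera to world coordinates). Camera axes: x right, y down, z forward; pixel columns grow to the right and rows downward; lengths in m; the calibration is good to about 2 mm. A picture is of the moment at which its call begins. There is no depth.
- manip.hand_in(): hands the job in, once; it reports no verdict.
Trained networks look in a picture, given as the dict that the camera call returned (one of the last four; its "shot" number tells which), for a name from the list of things; names that differ only in an ending like _2 or _b are one class to them, and where a whole thing is asked for, a point or a joint stands for the part that bears it (a point fixed in the world has none). Each returns a list of dicts, best first, with "confidence" (0 to 1); they miss things now and then, are a little off and sometimes report something else, mostly with a low value. They report only what shows in the picture. A call takes as long as a camera call.
- manip.outline_of(picture, label): "mask" (480x640 bool, what is visible of it) and "extent" ([left, top, right, bottom] in pixels, round what is visible of it).
- manip.pinpoint(picture, label): "at" ([column, row] in pixels: a listed point, or the origin of a listed thing).
The state is a dict: "clock": time; "joint_pos": joint angles; "joint_velocities": joint speeds; "tau": joint torques, N m; "position": TCP position; "ee_rot": TCP orientation; "ft_force": force on the tool from outside, world axes, zero at the start; "torque": the same for the moment, N m; "grip_width": opening from 0.0 (shut) to 1.0 (fully open).
Only numpy, scipy, OpenCV 4.12 (cv2) and the standard library are available. Lean on these libraries where they do the work, as an engineer would, in place of code of your own. Each camera call takes 0.05 s, during which the arm holds its last target. There are 200 camera calls.

## Working session

There is one attempt and no reset: what is moved stays moved. The work goes in short steps, Python scripts to look and compute and a tool call to move; the robot and the scene stay as the last step left them, time stands still between calls to the robot, and variables do not carry over. Pictures are saved under pics/ and viewed, about 8 in all and at most 12, crops included, and the job is handed in when it is done.

Besides the shell and the picture viewer there is one more tool, called after "Request:" in YAML: its name, and indented under it one key for each argument. jog_arm: Moves the arm, as the interface text tells. Its arguments: {"type":"object","properties":{"translation":{"type":"array"},"turn":{"type":"array"},"grip":{"type":"number"},"grip_force":{"type":"number"}},"required":["translation","turn"]}

```bash
ls; mkdir -p pics
cat > h.py <<'E'
import numpy as np, cv2
from workcell import manip
def pix2ray(p,px):
    K=p["mtx"];k=p["k1"]
    d=np.array([(px[0]-K[0][2])/K[0][0],(px[1]-K[1][2])/K[1][1]])
    s=d.copy()
    for _ in range(30): s=d/(1+k*(s@s))
    T=np.array(p["pose"]); v=T[:3,:3]@np.array([s[0],s[1],1]); return T[:3,3],v
def at_z(p,px,z):
    o,v=pix2ray(p,px); return o+v*(z-o[2])/v[2]
def proj(p,X):
    T=np.array(p["pose"]);c=T[:3,:3].T@(np.array(X)-T[:3,3]);s=c[:2]/c[2]
    s=s*(1+p["k1"]*(s@s));K=np.array(p["mtx"]);return K[:2,:2]@s+K[:2,2]
def tri(obs):
    A=np.zeros((3,3));b=np.zeros(3)
    for p,px in obs:
        o,v=pix2ray(p,px);v=v/np.linalg.norm(v);M=np.eye(3)-np.outer(v,v);A+=M;b+=M@o
    return np.linalg.solve(A,b)
def save(p,n): cv2.imwrite("pics/"+n,cv2.cvtColor(p["frame"],cv2.COLOR_RGB2BGR))
E
cat > a.py <<'E'
from h import *
np.set_printoptions(precision=3,suppress=True)
o=manip.get_obs();print(o, manip.hold_point_z)
P={n:manip.camera(n) for n in("side","top")}
for n,p in P.items(): save(p,n+"0.png");print(n,np.array(p["pose"])[:3,3])
Z=dict(tin=0,tin_hinge=.03,dish=0,dish_hollow=.008,dish_handle=.02,ball_center=.025,lamp=0,fob=0,coaster=0,sunglasses=0,keys=0,candle=0,vase=0)
for l,z in Z.items():
    ob=[]
    for n,p in P.items():
        r=manip.pinpoint(p,l)
        if r:
            ob.append((p,r[0]["at"]));print(l,n,np.round(r[0]["at"]),round(r[0]["confidence"],2),at_z(p,r[0]["at"],z))
    if len(ob)==2: print("   tri",tri(ob))
E
python3 a.py
```

```text
pics
{'clock': 0.0, 'joint_pos': array([ 1.304,  0.333, -0.065,  1.461,  0.022,  1.35 , -0.088]), 'joint_velocities': array([-0.001, -0.001,  0.001, -0.   ,  0.   ,  0.   ,  0.001]), 'tau': array([ -0.001, -62.544,   0.049, -39.161,   0.016,   0.01 ,   0.   ]), 'position': array([ 0.151, -0.606,  0.231]), 'ee_rot': array([ 0.993,  0.122, -0.   , -0.001]), 'ft_force': array([-0.362, -0.126,  0.266]), 'torque': array([-0.052, -0.045,  0.009]), 'grip_width': 1.0050304518073516} 0.0187
side [ 0.409 -0.729  0.627]
top [0.312 0.212 1.382]
tin side [325. 406.] 0.63 [ 0.535 -0.206  0.   ]
tin top [473. 267.] 0.8 [ 0.544 -0.204  0.   ]
   tri [ 0.54  -0.204 -0.001]
tin_hinge side [294. 408.] 0.58 [ 0.485 -0.222  0.03 ]
tin_hinge top [483. 291.] 0.81 [ 0.476 -0.212  0.03 ]
   tri [ 0.482 -0.215  0.021]
dish side [296. 266.] 0.55 [0.57  0.188 0.   ]
dish top [323. 270.] 0.78 [0.563 0.183 0.   ]
   tri [0.566 0.183 0.003]
dish_hollow side [295. 264.] 0.9 [0.568 0.182 0.008]
dish_hollow top [320. 267.] 0.8 [0.569 0.188 0.008]
   tri [0.57  0.188 0.004]
dish_handle side [249. 270.] 0.77 [0.467 0.1
[... 423 characters left out ...]
.572 0.186 0.   ]
   tri [ 0.541  0.179 -0.151]
coaster side [340. 318.] 0.77 [ 0.617 -0.006  0.   ]
coaster top [399. 244.] 0.65 [ 0.619 -0.019  0.   ]
   tri [ 0.615 -0.017  0.01 ]
sunglasses side [425. 312.] 0.62 [ 0.778 -0.034  0.   ]
sunglasses top [400. 186.] 0.61 [ 0.774 -0.035  0.   ]
   tri [ 0.775 -0.035  0.001]
keys side [365. 238.] 0.65 [0.754 0.26  0.   ]
keys top [288. 200.] 0.6 [0.755 0.261 0.   ]
   tri [ 0.755  0.262 -0.001]
candle side [462. 392.] 0.93 [ 0.753 -0.236  0.   ]
candle top [478. 190.] 0.57 [ 0.751 -0.244  0.   ]
   tri [ 0.749 -0.242  0.007]
vase side [257. 202.] 0.7 [0.53  0.518 0.   ]
vase top [189. 291.] 0.85 [0.531 0.525 0.   ]
   tri [ 0.531  0.526 -0.004]
```

View pics/side0.png

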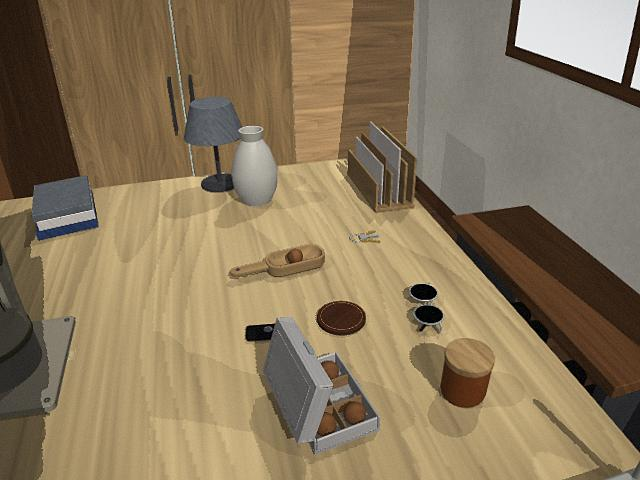

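View pics/top0.png

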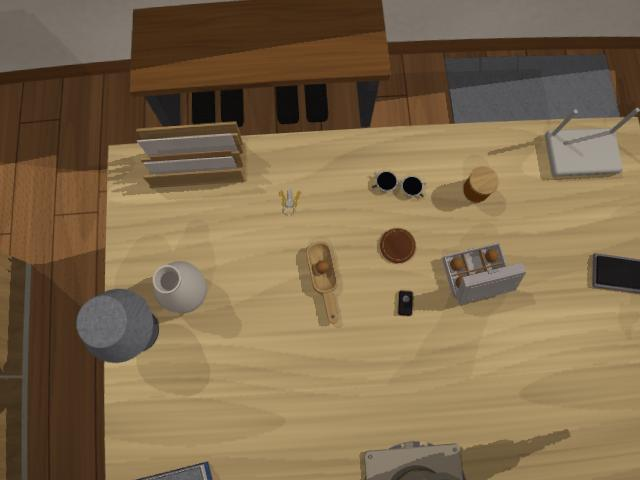

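The tin sits at about (470,270) in the top view, with its lid standing up toward the robot. The dish is at (322,270) with its handle toward the robot and the ball in the hollow. The networks agree with the pictures, except for fob and ball in the top view. First I'll move behind the lid with the gripper shut.

Request:
jog_arm:
  translation:
    - [20,32,0]
    - [42,64,-8]
    - [63,96,-15]
    - [85,130,-25]
    - [107,165,-35]
    - [130,200,-45]
    - [150,235,-55]
    - [172,270,-70]
    - [194,304,-80]
    - [216,338,-95]
    - [232,363,-108]
    - [241,377,-116]
  turn: [0,0,0,0,0,0,0,0,0,0,0,0]
  grip: 0
  grip_force: 40

```text
clock: 2.4
position: [0.3936, -0.2251, 0.1144]
ee_rot: [0.992, 0.124, 0.0, -0.0]
ft_force: [0.2, -0.3, -0.8]
grip_width: 0.002
```

```bash
cat > b.py <<'E'
from h import *
import sys
np.set_printoptions(precision=3,suppress=True)
o=manip.get_obs();print(o["clock"],o["position"],o["ee_rot"],o["ft_force"],o["joint_pos"],o["grip_width"])
p=manip.camera("side");q=manip.camera("top")
a,b=[cv2.cvtColor(x["frame"],cv2.COLOR_RGB2BGR) for x in(p,q)]
a=cv2.resize(a[270:470,200:420],None,fx=1.8,fy=1.8);b=cv2.resize(b[210:330,390:550],None,fx=2.4,fy=2.4)
H=max(a.shape[0],b.shape[0]);pad=lambda i:cv2.copyMakeBorder(i,0,H-i.shape[0],0,0,0)
cv2.imwrite("pics/"+sys.argv[1],np.hstack([pad(a),pad(b)]))
for l in("tin","tin_hinge"):
  ob=[(x,manip.pinpoint(x,l)) for x in(p,q)]
  ob=[(x,r[0]["at"]) for x,r in ob if r]
  if len(ob)==2: print(l,tri(ob))
E
python3 b.py c1.png
```

```text
2.4 [ 0.394 -0.225  0.114] [ 0.992  0.124  0.    -0.   ] [ 0.193 -0.311 -0.769] [ 0.844  0.09  -0.438  2.017  0.043  1.044 -0.937] 0.0015839814570781181
tin [ 0.537 -0.206  0.005]
tin_hinge [ 0.487 -0.223  0.035]
```

View pics/c1.png

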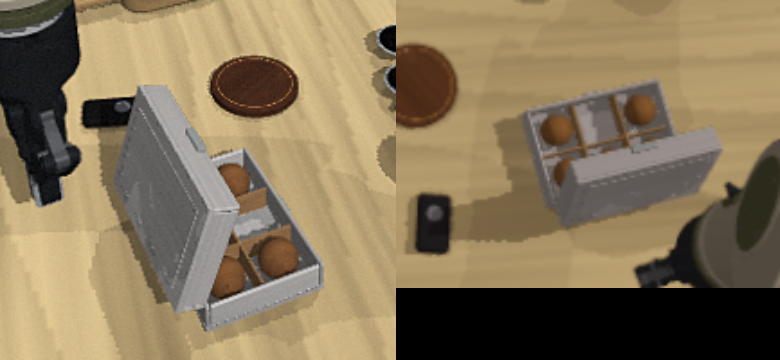

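The closed fingers are behind the lid, at about (45,190) in the left crop. The tin's yaw is about 0.2 rad. Now I'll sweep the lid over.

Request:
jog_arm:
  translation:
    - [15,-2,0]
    - [30,-4,0]
    - [42,-1,0]
    - [53,1,1]
    - [66,4,3]
    - [79,6,5]
    - [92,9,4]
    - [105,12,1]
    - [117,14,-3]
    - [128,16,-9]
    - [138,18,-17]
    - [148,20,-27]
  turn: [0,0,0,0,0,0,0,0,0,0,0,0]

```text
clock: 3.7
position: [0.5407, -0.2111, 0.0893]
ee_rot: [0.993, 0.12, 0.001, 0.001]
ft_force: [0.4, -0.2, 1.8]
grip_width: 0.002
```

```bash
python3 b.py c2.png
```

```text
3.7 [ 0.541 -0.211  0.089] [0.993 0.12  0.001 0.001] [ 0.426 -0.187  1.808] [ 0.665  0.392 -0.451  1.726  0.193  1.065 -1.179] 0.002117294140508283
tin [ 0.542 -0.205  0.001]
tin_hinge [ 0.484 -0.219  0.038]
```

View pics/c2.png

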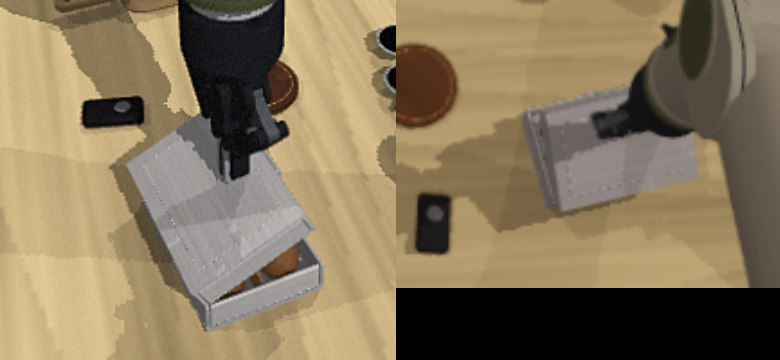

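The lid is partly down, with the fingertips on its outer face at about (232,178). Next I'll carry on down and press.

Request:
jog_arm:
  translation:
    - [5,1,-7]
    - [9,2,-14]
    - [13,3,-20]
    - [16,4,-25]
    - [18,4,-29]
    - [19,4,-32]
    - [20,4,-34]
    - [20,4,-34]
  turn: [0,0,0,0,0,0,0,0]

```text
clock: 4.67
position: [0.5588, -0.2068, 0.056]
ee_rot: [0.993, 0.121, -0.001, 0.0]
ft_force: [-7.0, 2.3, 10.3]
grip_width: 0.001
```

Request:
jog_arm:
  translation:
    - [0,0,-1]
    - [0,0,-1]
    - [0,0,-1]
    - [0,0,-1]
  turn: [0,0,0,0]

```text
clock: 5.0
position: [0.5587, -0.2068, 0.056]
ee_rot: [0.993, 0.121, -0.001, 0.001]
ft_force: [-6.7, 2.1, 12.1]
grip_width: -0.001
```

Request:
jog_arm:
  translation:
    - [0,0,10]
    - [-5,5,40]
    - [-5,10,80]
    - [-5,20,110]
    - [-5,20,110]
  turn: [0,0,0,5,10]

```text
clock: 5.42
position: [0.5572, -0.1853, 0.1735]
ee_rot: [0.978, 0.209, 0.004, 0.003]
ft_force: [1.3, 0.5, -0.2]
grip_width: 0.001
```

```bash
python3 b.py c3.png; python3 a.py | grep -A1 -E "dish|ball|fob"
```

```text
5.4167 [ 0.557 -0.185  0.174] [0.978 0.209 0.004 0.003] [ 1.257  0.455 -0.163] [ 0.658  0.324 -0.504  1.628  0.167  1.223 -1.029] 0.0006081007133944278
tin [ 0.539 -0.2   -0.005]
dish side [297. 263.] 0.76 [0.575 0.198 0.   ]
dish top [324. 266.] 0.85 [0.572 0.18  0.   ]
   tri [0.57  0.18  0.012]
dish_hollow side [297. 261.] 0.76 [0.574 0.194 0.008]
dish_hollow top [319. 269.] 0.96 [0.564 0.192 0.008]
   tri [0.569 0.192 0.009]
dish_handle side [246. 265.] 0.61 [0.464 0.189 0.02 ]
dish_handle top [331. 308.] 0.97 [0.463 0.169 0.02 ]
   tri [0.462 0.17  0.032]
ball_center side [295. 257.] 0.62 [0.569 0.186 0.025]
ball_center top [316. 266.] 0.62 [0.568 0.199 0.025]
   tri [0.571 0.199 0.016]
--
fob side [266. 334.] 0.81 [ 0.472 -0.015  0.   ]
fob top [403. 304.] 0.86 [ 0.462 -0.013  0.   ]
   tri [ 0.467 -0.013 -0.002]
```

View pics/c3.png

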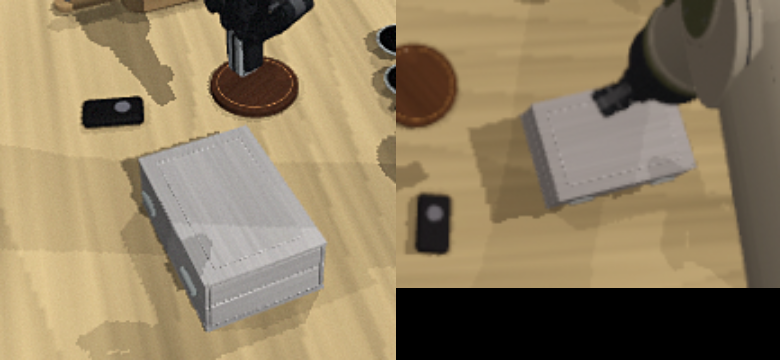

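The tin is shut: its seam is even at about (265,290), and the fingertip bottomed at 56 mm. Next I'll go over the dish, with the tool half-turned so the last joint keeps its range for the quarter turn.

Request:
jog_arm:
  translation:
    - [0,30,10]
    - [0,60,20]
    - [0,95,25]
    - [0,130,26]
    - [0,165,26]
    - [0,200,26]
    - [0,235,26]
    - [0,270,26]
    - [0,300,26]
    - [0,330,26]
    - [0,355,26]
    - [0,370,26]
  turn: [7,14,21,28,35,42,49,56,63,70,77,82]
  grip: 85

```text
clock: 8.12
position: [0.553, 0.1867, 0.1923]
ee_rot: [0.599, 0.801, 0.0, 0.001]
ft_force: [-1.0, 0.5, 0.2]
grip_width: 0.992
```

Request:
jog_arm:
  translation:
    - [0,0,0]
    - [0,0,0]
    - [0,0,0]
    - [0,0,0]
    - [0,0,0]
    - [0,0,0]
    - [0,0,0]
    - [0,0,0]
    - [0,0,0]
    - [0,0,0]
    - [0,0,0]
    - [0,0,0]
  turn: [7,14,21,28,35,42,49,56,63,70,76,81]

```text
clock: 9.12
position: [0.5531, 0.1865, 0.1923]
ee_rot: [-0.067, 0.998, 0.001, 0.0]
ft_force: [-0.2, 0.8, -0.7]
grip_width: 0.997
```

```bash
cat > d.py <<'E'
from h import *
import sys
from scipy.spatial.transform import Rotation as R
np.set_printoptions(precision=3,suppress=True)
o=manip.get_obs();print(o["clock"],o["position"],R.from_quat(o["ee_rot"]).as_matrix(),o["joint_pos"],o["grip_width"])
P=[manip.camera(n) for n in("wrist","side","top")];save(P[0],sys.argv[1])
h0=float(sys.argv[2]) if len(sys.argv)>2 else 0
for l,z in dict(dish=0,dish_hollow=.008,dish_handle=.02,ball_center=.025).items():
  ob=[]
  for p in P:
    r=manip.pinpoint(p,l)
    if r: ob.append((p,r[0]["at"]));print(l,p["shot"],np.round(r[0]["at"]),round(r[0]["confidence"],2),at_z(p,r[0]["at"],z+h0))
  if len(ob)>1: print("  tri",tri(ob))
p=P[0]
r=manip.outline_of(p,"dish")
if r:
  m=r[0]["mask"].astype(np.uint8);c=max(cv2.findContours(m,0,2)[0],key=cv2.contourArea)[:,0]
  w=np.array([at_z(p,x,.026+h0)[:2] for x in c.astype(float)])
  print(r[0]["confidence"],r[0]["extent"])
  cv2.setRNGSeed(1);print("rect",cv2.minAreaRect((w*1000).astype(np.float32)))
E
python3 d.py w1.png
```

```text
9.1167 [0.553 0.186 0.192] [[-0.991 -0.134  0.   ]
 [-0.134  0.991  0.002]
 [-0.     0.001 -1.   ]] [ 0.467  0.509 -1.148  1.585  0.471  1.356  0.97 ] 0.9971964586566646
dish 11 [312. 218.] 0.75 [ 0.57   0.188 -0.   ]
dish 12 [294. 264.] 0.95 [0.568 0.197 0.   ]
dish 13 [320. 271.] 0.85 [0.561 0.19  0.   ]
  tri [0.565 0.189 0.006]
dish_hollow 11 [311. 216.] 0.63 [0.566 0.187 0.008]
dish_hollow 12 [296. 262.] 0.66 [0.572 0.19  0.008]
dish_hollow 13 [321. 271.] 0.74 [0.559 0.188 0.008]
  tri [0.565 0.187 0.009]
dish_handle 11 [310. 109.] 0.68 [0.468 0.173 0.02 ]
dish_handle 12 [251. 268.] 0.9 [0.472 0.176 0.02 ]
dish_handle 13 [328. 305.] 0.74 [0.471 0.175 0.02 ]
  tri [0.47  0.174 0.022]
ball_center 11 [311. 225.] 0.81 [0.57  0.187 0.025]
ball_center 12 [249. 267.] 0.52 [0.467 0.172 0.025]
ball_center 13 [314. 268.] 0.43 [0.566 0.204 0.025]
  tri [0.532 0.192 0.031]
0.7 [323.3, 350.3, 368.6, 399.5]
rect ((734.0830688476562, 259.4015197753906), (52.440101623535156, 65.41432189941406), 69.92637634277344)
```

View pics/w1.png

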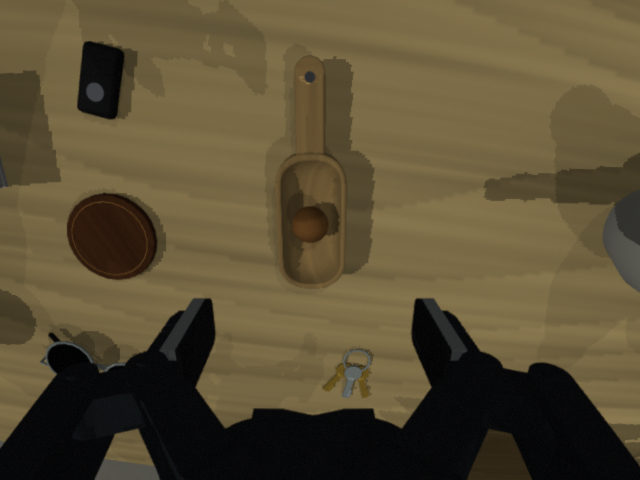

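The wrist view shows the dish almost upright in the picture: body from (280,152) to (347,288), handle hole at (310,77), ball at (310,224). I'll work out its pose from those edges.

```bash
cat > e.py <<'E'
from h import *
np.set_printoptions(precision=4,suppress=True)
p=manip.camera("wrist")
r=[x for x in manip.outline_of(p,"dish_handle")+manip.outline_of(p,"dish")]
for x in r: print(x["confidence"],x["extent"])
hsv=cv2.cvtColor(p["frame"],cv2.COLOR_RGB2GRAY).astype(float)
def edges(y,lo,hi):
    row=hsv[y-2:y+3,lo:hi].mean(0);g=np.abs(np.gradient(cv2.GaussianBlur(row[None],(5,1),1)[0]));return lo+np.argsort(-g)[:4]
for y in(100,120,140,180,190,200,250,260): print(y,sorted(edges(y,265,318)),sorted(edges(y,305,360)))
for n,a,z in(("rimmid",(313,220),.028),("L",(279.5,220),.028),("R",(346.5,220),.028),("bot",(313,288),.028),("top",(312,152),.028),("hole",(310,77),.025),("ball",(310,224),.025),("hend",(310,55),.025)):print(n,at_z(p,a,z))
E
python3 e.py
```

```text
0.66 [278.7, 56.5, 346.0, 288.6]
0.59 [272.9, 53.8, 348.7, 288.3]
100 [np.int64(282), np.int64(283), np.int64(284), np.int64(285)] [np.int64(321), np.int64(322), np.int64(351), np.int64(352)]
120 [np.int64(284), np.int64(285), np.int64(286), np.int64(304)] [np.int64(322), np.int64(350), np.int64(351), np.int64(352)]
140 [np.int64(277), np.int64(289), np.int64(290), np.int64(305)] [np.int64(322), np.int64(349), np.int64(350), np.int64(351)]
180 [np.int64(278), np.int64(279), np.int64(280), np.int64(298)] [np.int64(339), np.int64(340), np.int64(343), np.int64(344)]
190 [np.int64(278), np.int64(279), np.int64(280), np.int64(302)] [np.int64(340), np.int64(341), np.int64(343), np.int64(344)]
200 [np.int64(279), np.int64(280), np.int64(281), np.int64(303)] [np.int64(340), np.int64(341), np.int64(344), np.int64(345)]
250 [np.int64(281), np.int64(282), np.int64(283), np.int64(303)] [np.int64(339), np.int64(340), np.int64(343), np.int64(344)]
260 [np.int64(282), np.int64(283), np.int64(284), np.int64(300)] [np.int64(339), np.int64(340), np.int64(343), np.int64(344)]
rimmid [0.5636 0.1885 0.028 ]
L [0.5675 0.1581 0.028 ]
R [0.5596 0.2188 0.028 ]
bot [0.6322 0.1973 0.028 ]
top [0.5031 0.1798 0.028 ]
hole [0.4432 0.1704 0.025 ]
ball [0.5686 0.1863 0.025 ]
hend [0.4266 0.1683 0.025 ]
```

Request:
jog_arm:
  translation:
    - [0,0,-15]
    - [1,0,-35]
    - [1,0,-55]
    - [1,0,-75]
    - [1,0,-95]
    - [1,0,-115]
    - [1,0,-135]
    - [1,0,-152]
    - [1,0,-167]
    - [1,0,-178]
    - [1,0,-185]
    - [1,0,-187]
  turn: [0.5,0.5,0.5,0.5,0.5,0.5,0.5,0.5,0.5,0.5,0.5,0.5]

```text
clock: 11.07
position: [0.5535, 0.1865, 0.0041]
ee_rot: [-0.069, 0.998, 0.001, -0.0]
ft_force: [-0.3, 0.3, -0.0]
grip_width: 0.998
```

```bash
python3 d.py w2.png | head -12
```

```text
11.0667 [0.554 0.187 0.004] [[-0.991 -0.137 -0.001]
 [-0.137  0.991  0.001]
 [ 0.001  0.001 -1.   ]] [ 0.356  0.71  -0.986  1.745  0.67   1.063  0.844] 0.9982631687579767
dish 15 [308. 321.] 0.81 [0.568 0.186 0.   ]
dish 16 [294. 264.] 0.92 [0.568 0.196 0.   ]
dish 17 [320. 268.] 0.89 [0.568 0.189 0.   ]
  tri [0.566 0.188 0.005]
dish_hollow 16 [295. 263.] 0.86 [0.57  0.186 0.008]
dish_hollow 17 [324. 266.] 0.57 [0.57  0.18  0.008]
  tri [0.569 0.18  0.012]
dish_handle 15 [309. 104.] 0.86 [0.47  0.174 0.02 ]
dish_handle 16 [250. 267.] 0.76 [0.47  0.181 0.02 ]
```

View pics/w2.png

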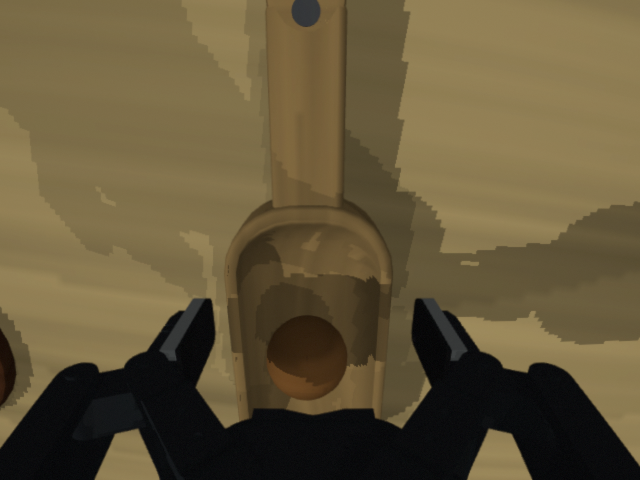

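The pads straddle the body, at about (190,330) and (440,330), with the ball at (307,358) and the dish centred at about 310. I'll close gently.

Request:
jog_arm:
  translation:
    - [0,0,0]
    - [0,0,0]
    - [0,0,0]
    - [0,0,0]
    - [0,0,0]
    - [0,0,0]
  turn: [0,0,0,0,0,0]
  grip: 68
  grip_force: 25

```text
clock: 12.37
position: [0.554, 0.1866, 0.0053]
ee_rot: [-0.069, 0.998, 0.001, 0.0]
ft_force: [-0.0, -0.5, -0.3]
grip_width: 0.794
```

Request:
jog_arm:
  translation:
    - [0,0,0]
    - [0,0,0]
    - [0,0,0]
    - [0,0,0]
    - [0,0,0]
    - [0,0,0]
  turn: [0,0,0,0,0,0]
  grip: 55
  grip_force: 25

```text
clock: 12.87
position: [0.5541, 0.1866, 0.0054]
ee_rot: [-0.069, 0.998, 0.001, 0.0]
ft_force: [-0.8, -0.1, 3.8]
grip_width: 0.745
```

Request:
jog_arm:
  translation:
    - [0,0,0]
    - [0,0,0]
    - [0,0,0]
    - [0,0,0]
  turn: [0,0,0,0]
  grip_force: 45

```text
clock: 13.2
position: [0.5542, 0.1867, 0.0056]
ee_rot: [-0.069, 0.998, 0.001, 0.0]
ft_force: [-1.4, -1.2, 4.9]
grip_width: 0.737
```

```bash
python3 d.py w3.png | grep -E "ball|dish_ho|tri"
```

```text
tri [0.562 0.186 0.011]
dish_hollow 19 [296. 261.] 0.8 [0.573 0.194 0.008]
dish_hollow 20 [324. 266.] 0.9 [0.571 0.179 0.008]
  tri [0.57  0.179 0.018]
  tri [0.468 0.173 0.016]
ball_center 18 [310. 353.] 0.92 [0.569 0.187 0.025]
```

Request:
jog_arm:
  translation:
    - [0,0,1]
    - [0,0,3]
    - [0,0,6]
    - [0,0,11]
    - [0,0,17]
    - [0,0,24]
    - [0,0,31]
    - [0,0,38]
    - [0,0,45]
    - [0,0,51]
    - [0,0,55]
    - [0,0,57]
  turn: [0,0,0,0,0,0,0,0,0,0,0,0]

```text
clock: 15.0
position: [0.5544, 0.1868, 0.0633]
ee_rot: [-0.069, 0.998, 0.001, 0.001]
ft_force: [1.1, -1.1, -1.0]
grip_width: 0.737
```

```bash
python3 d.py w4.png .053
python3 - <<'E'
import cv2
a=cv2.imread('pics/w4.png')
from h import *
p=manip.camera("side");b=cv2.cvtColor(p["frame"],cv2.COLOR_RGB2BGR)[150:330,180:400]
b=cv2.resize(b,None,fx=1.8,fy=1.8);a=cv2.resize(a,(400,300))
a=cv2.copyMakeBorder(a,0,b.shape[0]-300,0,0,0);cv2.imwrite('pics/c4.png',np.hstack([a,b]))
E
```

```text
15.0 [0.554 0.187 0.063] [[-0.991 -0.137  0.001]
 [-0.137  0.991  0.002]
 [-0.001  0.001 -1.   ]] [ 0.398  0.639 -1.046  1.711  0.601  1.149  0.888] 0.7371034479294966
dish 21 [312. 320.] 0.6 [0.572 0.189 0.053]
dish 22 [296. 242.] 0.56 [0.576 0.202 0.053]
dish 23 [321. 263.] 0.67 [0.57  0.187 0.053]
  tri [0.57  0.188 0.06 ]
dish_hollow 22 [291. 238.] 0.97 [0.567 0.207 0.061]
dish_hollow 23 [321. 262.] 0.93 [0.571 0.187 0.061]
  tri [0.566 0.187 0.073]
dish_handle 21 [313.  99.] 0.78 [0.469 0.175 0.073]
dish_handle 22 [246. 243.] 0.84 [0.468 0.191 0.073]
dish_handle 23 [329. 304.] 0.72 [0.465 0.174 0.073]
  tri [0.467 0.175 0.082]
ball_center 21 [307. 354.] 0.81 [0.573 0.187 0.078]
ball_center 22 [425. 310.] 0.51 [ 0.733 -0.116  0.078]
  tri [ 0.884  0.224 -0.257]
0.7 [228.0, 0.0, 397.9, 418.6]
rect ((524.2299194335938, 182.88108825683594), (172.07444763183594, 67.37109375), 7.462435722351074)
```

View pics/c4.png

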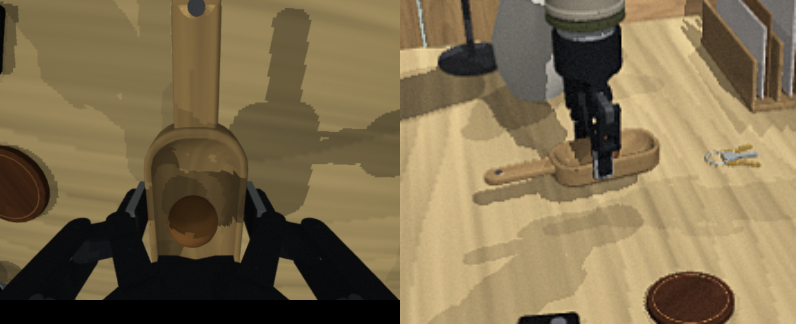

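The dish is lifted level, with the ball at (193,221) in the left crop and the handle still pointing to the robot. I'll raise it to about 15 cm, then turn slowly.

Request:
jog_arm:
  translation:
    - [0,0,2]
    - [0,0,5]
    - [0,0,11]
    - [0,0,19]
    - [0,0,29]
    - [0,0,40]
    - [0,0,51]
    - [0,0,62]
    - [0,0,72]
    - [0,0,80]
    - [0,0,86]
    - [0,0,89]
  turn: [0,0,0,0,0,0,0,0,0,0,0,0]

```text
clock: 16.85
position: [0.5544, 0.1868, 0.1526]
ee_rot: [-0.069, 0.998, 0.001, 0.001]
ft_force: [0.9, 0.5, -1.7]
grip_width: 0.734
```

Request:
jog_arm:
  translation:
    - [0,0,0]
    - [0,0,0]
    - [0,0,0]
    - [0,0,0]
    - [0,0,0]
    - [0,0,0]
    - [0,0,0]
    - [0,0,0]
    - [0,0,0]
    - [0,0,0]
    - [0,0,0]
    - [0,0,0]
  turn: [-0.3,-1,-2.2,-3.8,-5.8,-8,-10.5,-13,-15.5,-17.5,-19,-20]

```text
clock: 17.85
position: [0.5542, 0.1868, 0.1522]
ee_rot: [0.107, 0.994, 0.001, 0.001]
ft_force: [-0.3, 0.4, -1.2]
grip_width: 0.737
```

```bash
python3 d.py w5.png .148
```

```text
17.85 [0.554 0.187 0.152] [[-0.977  0.212  0.001]
 [ 0.212  0.977  0.001]
 [-0.001  0.001 -1.   ]] [ 0.409  0.51  -1.053  1.632  0.46   1.27   0.629] 0.7366132349988654
dish 25 [313. 320.] 0.87 [0.568 0.184 0.148]
dish 26 [292. 205.] 0.75 [0.571 0.191 0.148]
dish 27 [325. 260.] 0.71 [0.559 0.179 0.148]
  tri [0.564 0.182 0.152]
dish_hollow 27 [320. 252.] 0.8 [0.577 0.19  0.156]
dish_handle 25 [314. 102.] 0.62 [0.471 0.205 0.168]
dish_handle 26 [242. 199.] 0.63 [0.471 0.208 0.168]
dish_handle 27 [317. 300.] 0.87 [0.466 0.204 0.168]
  tri [0.469 0.205 0.169]
ball_center 25 [307. 355.] 0.58 [0.568 0.182 0.173]
ball_center 26 [288. 198.] 0.5 [0.56  0.175 0.173]
  tri [0.564 0.181 0.172]
0.95 [227.0, 0.0, 399.7, 419.6]
rect ((522.3529052734375, 194.140380859375), (63.92228698730469, 164.1646728515625), 77.54476928710938)
```

Request:
jog_arm:
  translation:
    - [0,0,0]
    - [0,0,0]
    - [0,0,0]
    - [0,0,0]
    - [0,0,0]
    - [0,0,0]
    - [0,0,0]
    - [0,0,0]
    - [0,0,0]
    - [0,0,0]
    - [0,0,0]
    - [0,0,0]
  turn: [-0.4,-1.4,-3,-5,-7.5,-10.5,-14,-17.5,-20.5,-23,-25,-26]

```text
clock: 19.65
position: [0.5544, 0.1868, 0.1526]
ee_rot: [0.328, 0.945, 0.0, 0.001]
ft_force: [0.2, -1.0, -2.1]
grip_width: 0.735
```

Request:
jog_arm:
  translation:
    - [0,0,0]
    - [0,0,0]
    - [0,0,0]
    - [0,0,0]
    - [0,0,0]
    - [0,0,0]
    - [0,0,0]
    - [0,0,0]
    - [0,0,0]
    - [0,0,0]
    - [0,0,0]
    - [0,0,0]
  turn: [-0.4,-1.4,-3,-5,-7.5,-10.5,-14,-17.5,-20.5,-23,-25,-26]

```text
clock: 20.65
position: [0.5543, 0.1869, 0.1526]
ee_rot: [0.533, 0.846, 0.0, 0.001]
ft_force: [0.1, 0.1, -2.3]
grip_width: 0.738
```

Request:
jog_arm:
  translation:
    - [0,0,0]
    - [0,0,0]
    - [0,0,0]
    - [0,0,0]
    - [0,0,0]
    - [0,0,0]
    - [0,0,0]
    - [0,0,0]
    - [0,0,0]
    - [0,0,0]
    - [0,0,0]
    - [0,0,0]
  turn: [-0.4,-1.4,-3,-5,-7.5,-10.5,-14,-17.5,-20.5,-23,-25,-26]

```text
clock: 21.65
position: [0.5543, 0.187, 0.1526]
ee_rot: [0.71, 0.704, -0.0, 0.001]
ft_force: [0.9, 0.1, -2.2]
grip_width: 0.733
```

Request:
jog_arm:
  translation:
    - [0,0,0]
    - [0,0,0]
    - [0,0,0]
    - [0,0,0]
    - [0,0,0]
    - [0,0,0]
  turn: [0,0,0,0,0,0]

```text
clock: 22.15
position: [0.5544, 0.1869, 0.1526]
ee_rot: [0.71, 0.704, -0.0, 0.001]
ft_force: [0.3, -0.1, -1.0]
grip_width: 0.734
```

```bash
python3 d.py w6.png .148
python3 - <<'E'
import cv2
a=cv2.imread('pics/w6.png')
from h import *
p=manip.camera("side");b=cv2.cvtColor(p["frame"],cv2.COLOR_RGB2BGR)[100:460,130:510]
a=cv2.resize(a,(400,300))
a=cv2.copyMakeBorder(a,0,b.shape[0]-300,0,0,0);cv2.imwrite('pics/c6.png',np.hstack([a,b]))
E
```

```text
22.15 [0.554 0.187 0.153] [[ 0.008  1.     0.001]
 [ 1.    -0.008 -0.002]
 [-0.002  0.001 -1.   ]] [ 0.236  0.412 -0.798  1.638  0.312  1.223 -0.636] 0.7342156902253137
dish 28 [311. 320.] 0.58 [0.554 0.174 0.148]
dish 29 [288. 212.] 0.85 [0.556 0.164 0.148]
  tri [0.556 0.171 0.144]
dish_hollow 29 [286. 205.] 0.97 [0.554 0.178 0.156]
dish_hollow 30 [330. 261.] 0.8 [0.553 0.169 0.156]
  tri [0.553 0.169 0.16 ]
dish_handle 28 [316. 100.] 0.68 [0.557 0.274 0.168]
dish_handle 29 [277. 179.] 0.94 [0.555 0.282 0.168]
dish_handle 30 [283. 264.] 0.86 [0.551 0.274 0.168]
  tri [0.554 0.274 0.171]
ball_center 28 [308. 353.] 0.93 [0.553 0.174 0.173]
ball_center 29 [286. 197.] 0.63 [0.557 0.179 0.173]
ball_center 30 [396. 244.] 0.45 [0.581 0.017 0.173]
  tri [0.558 0.092 0.181]
0.83 [230.1, 0.7, 397.3, 420.2]
rect ((555.4014282226562, 220.62680053710938), (164.41099548339844, 64.44062042236328), 89.67840576171875)
```

View pics/c6.png

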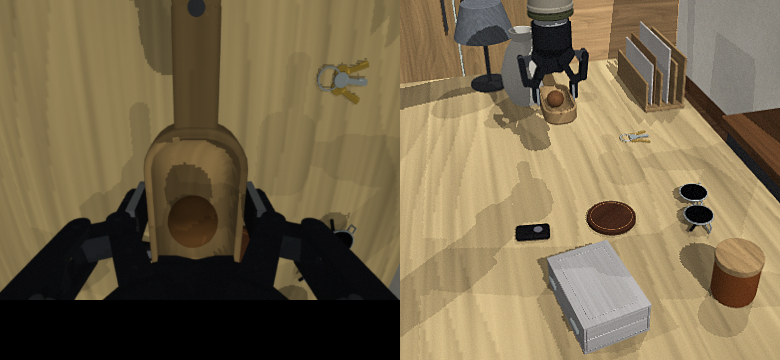

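The dish is held at about 148 mm, handle within about 1° of +y. The ball is at (193,221), the same spot between the pads as before the turn. The tin is shut and the bystanders look untouched. Handing in.

```bash
python3 -c "
from workcell import manip
print(manip.hand_in())"
```

```text
the job is handed in; nothing more can be done
None
```

I shut the tin, then gripped the dish by its body, lifted it and turned it so the handle points left. I handed in still holding it up, after about 22 s of the 64 s allowed; the hand-in gave no verdict.

- **Tin:** I swung the lid over and pressed it down with about 12 N, more than the 1 to 3 N you suggested. The fingertip stopped at 56 mm, the height of the shut lid, and the seam looked even. The last picture still shows it shut.
- **Dish:** Its underside is about 147 mm up and it looks level; the tool is vertical within 0.2°. The handle points left within about 1°. The gripper holds the body some 86 mm from the handle's middle, and its opening stayed steady at about 63 mm.
- **Ball:** It lies in the middle of the hollow. The wrist camera put it within about 5 mm of the middle, in the same place as before the turn, and the fingers are not touching it.
- **Everything else:** Nothing looked shifted in the last picture. I did not measure the bystanders' positions again at the end.

**Checks that disagreed:** Some network readings for the ball were wrong. In the final check the top camera, at 0.45 confidence, put it near the coaster. I ignored those because the pictures and the wrist camera showed otherwise.

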